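# Clamp a handheld radio in its holder at the length mark

## Robot

A 6-joint arm with a two-finger parallel gripper is mounted at the origin on the work surface. World frame = base frame: x ahead of the robot, y to its left, z up, the work surface at z = 0. Lengths are in m, angles in degrees, forces in N, time in s.
With the tool pointing down it reaches from about 0.325 to 0.85 m from the base axis. Payload 15.5 kg.
Tool frame: the origin (TCP) lies at the very end of the fingers, on their centre line; the grasp point (between the pads) lies arm.grip_depth behind it (arm.grip_depth is the distance from the TCP to the grasp point, in m); z points along the fingers, y is the direction in which the jaws open and shut (so a half turn about z gives the same grasp; the last joint's range is limited). The gripper opens to 91 mm and grips with 3 to 60 N. Pads are 32 mm wide; open, the fingers measure 118 mm over their backs; the gripper's body (76 mm by 178 mm) begins 60 mm behind the grasp point.
Start: joints at [64.085, 28.281, 77.091, -0, 74.628, -5.472], TCP at [0.218, 0.586, 0.214] pointing down, gripper open.
Joint ranges: [-166.48, 166.48], [-47.26, 123.95], [12.59, 153.08], [-70.14, 250.14], [6.76, 159.57], [-176.63, 176.63]. Speed limits (degrees/s): [108.29, 108.29, 147.25, 172.46, 172.46, 172.46].

## Interface

Orientations are given as a 3x3 rotation matrix whose columns are the frame's x, y, z axes.
In Python, from rig import arm gives the robot as it stands. Calls block until the motion is done:
- arm.move_to(position, orientation): joint-space move of the TCP to a pose.
- arm.move_l(position, orientation=None, feed=0.15): straight line of the TCP; orientation=None keeps the orientation; feed is the mean speed in m/s.
- arm.move_joints(angles): joint-space move.
- arm.grip(opening): finger opening in m; the grip force is fixed at half the most; returns when the fingers have stopped.
- arm.sleep(seconds).
- arm.solve_ik(position, orientation): joint angles nearest the present ones, or None.
- arm.snapshot(name): name is "scene" or "side" or "wrist"; returns the picture (400x640x3 uint8, red, green, blue); there is no depth.
- arm.get_calibration(name): a dict with "intrinsics" (3x3 intrinsics, pixels), "cam_to_world" (4x4, takes a point from camera to world coordinates). Camera axes: x right, y down, z forward; pixel columns grow to the right and rows downward; lengths in m; the calibration is good to about 2 mm. A picture is of the moment at which its call begins: read the wrist's pose just before it. get_calibration takes no time and is no camera call; for the wrist camera it gives the pose at the moment of the call.
A pose or a line that the arm cannot do raises arm.Unreachable and nothing moves.
- arm.sign_off(): hands the job in, once; it reports no verdict.
Readings, each from a call of its own:
- arm.current_t(): time.
- arm.current_joint_positions(): joint angles.
- arm.current_dq(): joint speeds.
- arm.current_tau(): joint torques, N m.
- arm.current_ee_pos(): TCP position.
- arm.current_tool_rot(): TCP orientation.
- arm.current_force(): force on the tool from outside, world axes, zero at the start.
- arm.current_torque(): the same for the moment, N m.
- arm.current_width(): finger opening in m.
Only numpy, scipy, OpenCV 4.12 (cv2) and the standard library are available. Lean on these libraries where they do the work, as an engineer would, in place of code of your own. Each camera call takes 0.05 s, during which the arm holds its last target.

## Task

Lift the handheld radio out of the basket and lay it in the bed of the holder, screen up, foot end tucked in between the corner walls close to the end wall and antenna towards the sliding leg, and let it go. Then take the sliding leg by the round knob of its cam lever, push the leg out against its spring until its pointer is level with the mark fin, and, with the leg kept on the mark, slide the lever all the way closed. Finish still gripping the knob, with the leg on the mark and the lever closed, so that a colleague can tighten the set screw; leave the mark fin, bottle, mug, mouse, microphone and spare battery where they are.

Things in the scene. Friction and masses are not known exactly. Their poses are not given: they have to be found in the camera images.
- radio_mid (a point): Handheld radio, black, lying screen up in the basket; this point is its body's centre, half-way up. Body 58 mm wide (its x) x 112 long (its y) x 38 thick (its z); a stub antenna 14 mm thick sticks 30 mm out of the middle of its +y end. 0.2 to 0.35 kg. Its antenna already points roughly the way it must point in the holder (within 50 degrees).
- radio_antenna (a point): Tip of the radio's stub antenna, 86 mm from the body's centre along its +y.
- basket: Grey open basket, fixed to the table. Origin under the centre of its floor. 170 mm (its x) x 250 mm (its y), 55 mm high, walls 4 mm (a rim at the top stands 5 mm further out), top of its floor 4 mm above the table.
- holder: Holder, fixed: grey base plate 440 mm long (its y), 137 wide (its x), top 12 mm above the table. Origin on the table, on the centre line x = 0; in its frame the plate runs from y = -150 to 290 mm: bed at the -y end, at the +y end (y = 225 to 285) a dark collar block 90 wide, 52 mm above the table, with a screw head on top to 64 mm. The sliding leg comes out of the collar towards the bed.
- bed_end (a point): Middle of the foot of the bed's end wall (inner face), on the plate; axes as the holder's; 135 mm from the holder's origin towards -y. The wall is 86 mm wide, 30 high. Corner walls (6 thick, 22 high) run 30 mm from it towards +y, inner faces 37 mm either side of the middle. A radio touching the wall has its centre 56 mm from it (+y); up to 76 mm is close enough.
- leg: Sliding leg: aluminium bar, black carriage block (84 mm in x, 50 in y, top 34 mm above the table) and a two-pronged fork (34 mm between prongs, for the antenna; 50 mm above the table). Slides only along the holder's y. Fully in (as at the start) its frame is the holder's, fork face at y = 62, carriage y = 125 to 175; pushed out it moves to -y, up to 100 mm.
- leg_pointer (a point): Tip of the leg's pointer, a 4 mm thick tab on the carriage's +x side, at the same holder y as the knob. A weak spring (2 to 4 N) always draws the leg back in, also with the lever closed.
- mark_fin (a point): Top of the length mark: a dark steel fin 4 mm thick, 12 wide, top 36 mm above the table, on the scale strip at the holder's +x edge, just outside the pointer's path. Axes as the holder's. The leg is on the mark when pointer and fin have the same y in the holder's frame (leg out 45 to 80 mm, different each time). It stays put unless struck.
- lever_knob (a point): Round upright knob of the cam lever, on top of the carriage: black cylinder, 18 mm diameter, 39 to 80 mm above the table; this point is on its axis, 62 mm up; axes as the holder's. The lever rides on the leg: moving the knob along the holder's y moves the leg, moving it along x slides the lever.
- lever (a joint): Travel of the cam lever on the leg, m: 0 = open (starts at 0 to 0.004), 0.034 = closed, at its stop. Closing moves the knob towards the holder's +x. Sliding it takes about 3 N; it stays where it is left.
- bottle: Clear bottle, 64 mm diameter, 210 mm tall; origin under its centre. Not to be moved.
- mug: White mug, 76 mm diameter, 85 mm tall; origin under its centre. Not to be moved.
- mouse: Grey computer mouse 90 x 56 x 30 mm; origin under its centre. Not to be moved.
- desk_mic: Black hand microphone, about 60 x 120 x 30 mm, lying; origin under its head's centre. Not to be moved.
- battery: Black spare battery 50 x 34 x 22 mm on the basket floor, beyond the radio's antenna; origin under its centre. Stays in the basket.
There are look-alikes about, which are no part of the job. Leave any green or turquoise look-alike of the part that bears radio_mid alone.

How it is judged (in metres and radians):
On the way, in this order (a step that is already met when the one before it is completed fails the run):
1. the radio is lifted clear of the basket (height (world z) of radio_mid above 0.085 m), for 0.1 s.
2. the radio lies flat in the bed, between the corner walls, antenna towards the leg, and is let go (x of radio_mid in the frame of holder between -0.014 and 0.014 m and y of radio_mid in the frame of holder between -0.09 and -0.059 m and z of radio_mid in the frame of holder between 0.024 and 0.038 m and angle between radio_mid's own z axis and vertical below 0.12 rad and angle between the y axis of radio_mid and the y axis of holder, either way round below 0.2 rad and y of radio_antenna in the frame of holder above -0.03 m and contact force between the fingers and radio below 0.1 N and linear speed of radio below 0.02 m/s), for 0.2 s.
3. the leg is held on the mark, lever still open (y of leg_pointer in the frame of mark_fin between -0.005 and 0.005 m and value of joint lever below 0.017 m and contact force between the fingers and leg above 1 N), for 0.2 s.
At the end, for the whole second after the job is handed in: Pointer within 5 mm of the mark fin along the holder; lever at least 30 of its 34 mm closed; fingers still on the leg's knob (over 1 N), leg still; radio untouched, flat in the bed between the corner walls, within 20 mm of the end wall, antenna towards the leg (y of leg_pointer in the frame of mark_fin between -0.005 and 0.005 m and value of joint lever above 0.03 m and contact force between the fingers and leg above 1 N and linear speed of leg below 0.01 m/s and x of radio_mid in the frame of holder between -0.014 and 0.014 m and y of radio_mid in the frame of holder between -0.09 and -0.059 m and z of radio_mid in the frame of holder between 0.024 and 0.038 m and angle between radio_mid's own z axis and vertical below 0.12 rad and angle between the y axis of radio_mid and the y axis of holder, either way round below 0.2 rad and y of radio_antenna in the frame of holder above -0.03 m and contact force between the fingers and radio below 0.1 N); the arm keeps its last pose, push and grip.
It fails at once if the lever was slid past half-way while the leg was more than 10 mm off the mark (value of joint lever above 0.018 m and (y of leg_pointer in the frame of mark_fin below -0.01 m or y of leg_pointer in the frame of mark_fin above 0.01 m)).
It fails at once if the mark fin was shifted along the holder (distance of mark_fin from where it was at the start of the episode above 0.005 m).
It fails at once if the bottle, mug, mouse, microphone or spare battery was disturbed (distance of any of bottle, mug, mouse, desk_mic from where it was at the start of the episode above 0.03 m or distance of battery from where it was at the start of the episode above 0.05 m).
It also fails if it takes over 51 s, if anything falls off the work surface, if the arm or the gripper's body presses on something with over 40 N, if the wrist force passes 120 N, or if a joint passes its speed limit or range.

## Working session

There is one attempt and no reset: what is moved stays moved. The work goes in short steps, each a Python script; the robot and the scene stay as the last script left them, time stands still between calls to the robot, and variables do not carry over. Pictures are saved under pics/ and viewed, and the job is handed in when it is done.

```bash
ls; mkdir -p pics; python3 - <<'E'
from rig import arm
import cv2
for n in ("scene","side","wrist"):
    im=arm.snapshot(n); cv2.imwrite(f"pics/{n}0.png",im[:,:,::-1])
    c=arm.get_calibration(n); print(n,c["intrinsics"].round(1).tolist(),c["cam_to_world"].round(3).tolist())
print(arm.current_t(),arm.grip_depth,arm.current_width())
E
```

```text
pics
scene [[442.7, 0.0, 318.5], [0.0, 442.7, 198.7], [0.0, 0.0, 1.0]] [[0.48, 0.535, -0.695, 1.195], [0.877, -0.29, 0.383, -0.342], [0.004, -0.794, -0.608, 0.639], [0.0, 0.0, 0.0, 1.0]]
side [[376.6, 0.0, 317.7], [0.0, 376.6, 198.7], [0.0, 0.0, 1.0]] [[0.763, -0.43, 0.483, 0.109], [-0.647, -0.506, 0.571, -0.51], [-0.001, -0.748, -0.664, 0.669], [0.0, 0.0, 0.0, 1.0]]
wrist [[278.7, 0.0, 316.5], [0.0, 278.7, 195.7], [0.0, 0.0, 1.0]] [[0.35, 0.911, 0.219, 0.157], [0.937, -0.34, -0.084, 0.608], [-0.002, 0.235, -0.972, 0.385], [0.0, 0.0, 0.0, 1.0]]
0.15 0.0188 0.09119394487804323
```

View pics/scene0.png

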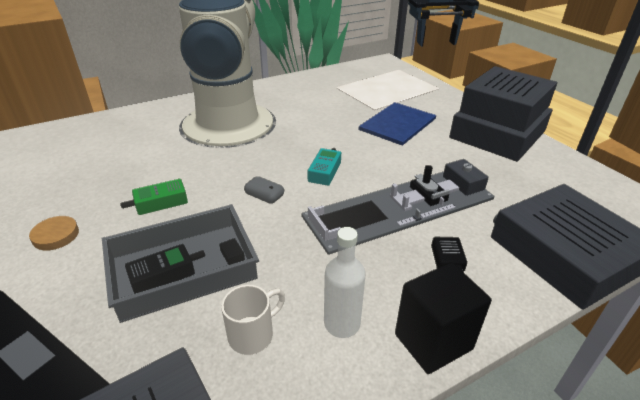

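View pics/side0.png

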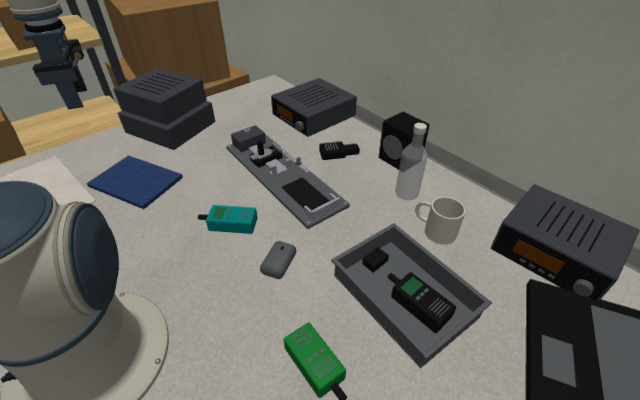

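View pics/wrist0.png

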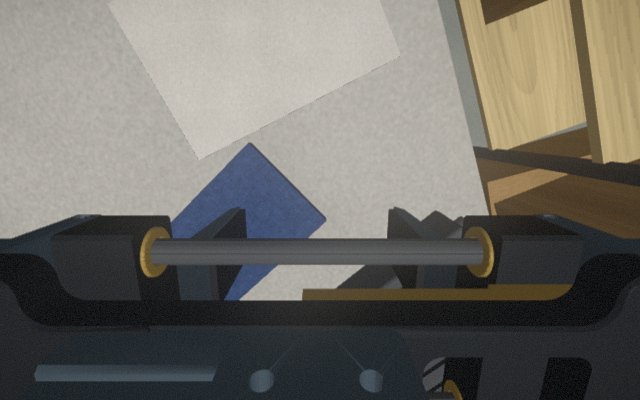

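Candidates for the radio in the scene view:
- black handset in the basket (160,267)
- green look-alike (158,196)
- turquoise look-alike (325,166)
- black microphone (450,252)
- spare battery (232,250)

I choose the black handset in the basket and will check it in a close crop.

```bash
python3 - <<'E'
import cv2
a=cv2.imread("pics/scene0.png"); b=cv2.imread("pics/side0.png")
cv2.imwrite("pics/c1.png",cv2.resize(a[205:315,95:265],None,fx=4.7,fy=4.7,interpolation=cv2.INTER_CUBIC))
cv2.imwrite("pics/c2.png",cv2.resize(b[220:365,325:500],None,fx=4,fy=4,interpolation=cv2.INTER_CUBIC))
cv2.imwrite("pics/c3.png",cv2.resize(a[150:250,295:500],None,fx=3.9,fy=3.9,interpolation=cv2.INTER_CUBIC))
cv2.imwrite("pics/c4.png",cv2.resize(b[115:225,220:355],None,fx=5,fy=5,interpolation=cv2.INTER_CUBIC))
E
```

```text
(no output)
```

View pics/c1.png

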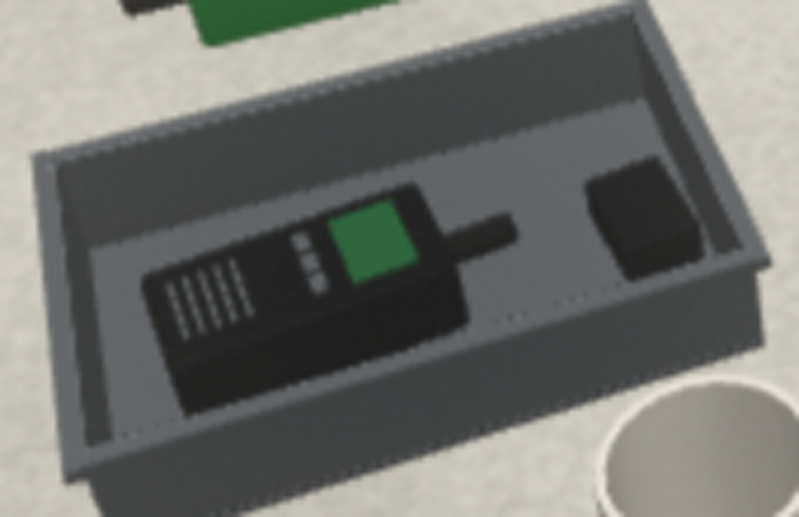

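View pics/c2.png

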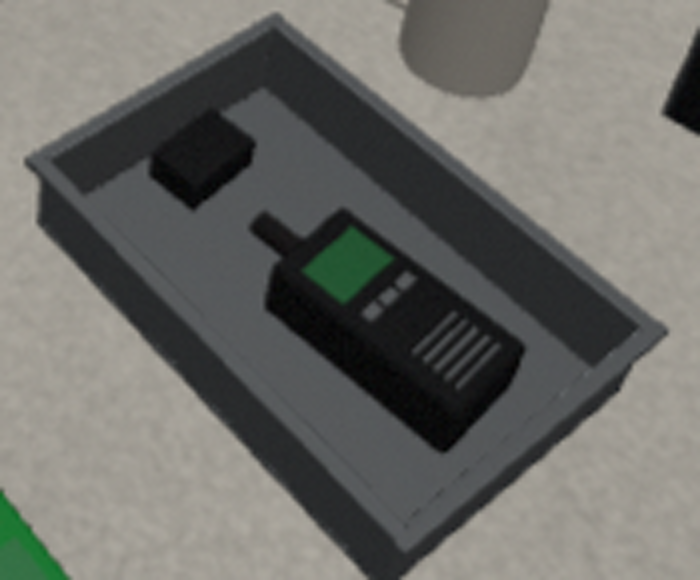

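View pics/c3.png

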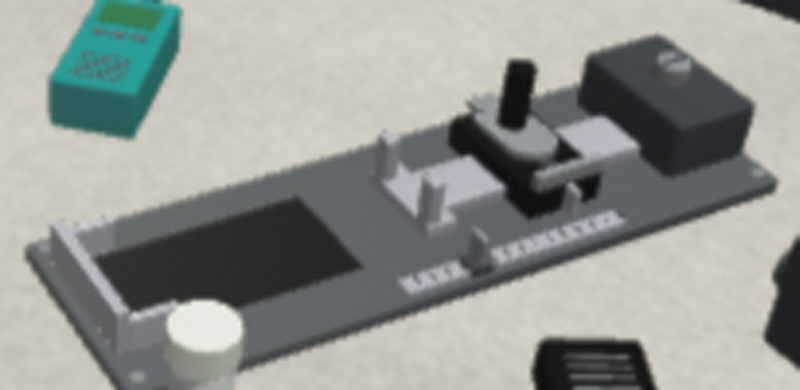

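View pics/c4.png

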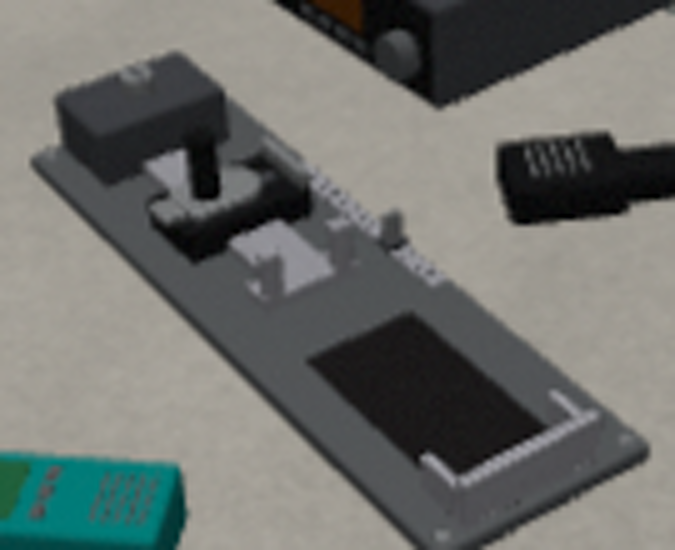

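Both crops show the handset in the basket is black, screen up, with its antenna pointing to the battery, so it matches the description. The mark fin is at about scene (418,212) and the pointer tab at about (441,200). Next I convert these pixels to positions.

```bash
cat > h.py <<'E'
import numpy as np, cv2
from rig import arm
def ray(n,uv,cal=None):
    c=cal or arm.get_calibration(n); K=c["intrinsics"];T=c["cam_to_world"]
    d=T[:3,:3]@np.linalg.inv(K)@np.array([uv[0],uv[1],1.]); return T[:3,3],d/np.linalg.norm(d)
def plane(n,uv,z,cal=None):
    o,d=ray(n,uv,cal); return o+d*(z-o[2])/d[2]
def tri(r1,r2):
    A=np.zeros((3,3));b=np.zeros(3)
    for o,d in (r1,r2):
        P=np.eye(3)-np.outer(d,d);A+=P;b+=P@o
    p=np.linalg.solve(A,b); return p,[np.linalg.norm((np.eye(3)-np.outer(d,d))@(p-o)) for o,d in (r1,r2)]
def crop(uv,s,x,y): return ((uv[0]+.5)/s-.5+x,(uv[1]+.5)/s-.5+y)
E
python3 - <<'E'
from h import *
np.set_printoptions(precision=4,suppress=True)
s=lambda u,v:crop((u,v),4.7,95,205)
t=lambda u,v:crop((u,v),4,325,220)
sh=lambda u,v:crop((u,v),3.9,295,150)
th=lambda u,v:crop((u,v),5,220,115)
# radio top corners
for nm,a,b in [("footfar(robot side)",(143,275),(447,418)),("foot other",(180,362),(523,350)),("ant robot",(412,184),(275,268)),("ant other",(455,262),(347,210))]:
    print(nm,plane("scene",s(*a),.042),plane("side",t(*b),.042))
for nm,a,b in [("scr1",(330,221),(302,266)),("scr2",(345,284),(345,304)),("scr3",(417,257),(393,261)),("scr4",(391,199),(351,226))]:
    print(nm,plane("scene",s(*a),.042))
for b in [(302,266),(345,304),(393,261),(351,226)]: print(plane("side",t(*b),.042))
print("anttip",plane("scene",s(515,222),.023),plane("side",t(258,222),.023))
for nm,a,z in [("rim tl",(36,155),.055),("rim bl",(66,478),.055),("rim tr",(645,0),.055),("rim br",(768,262),.055)]:print(nm,plane("scene",s(*a),z))
for nm,a in [("rim",(25,160)),("rim",(278,14)),("rim",(667,330)),("rim",(402,548))]:print(nm,plane("side",t(*a),.055))
print("batt", plane("scene",s(625,190),.026))
for nm,a,b,z in [("platebed robot",(28,250),(432,548),.012),("plate bed far",(125,385),(648,450),.012),("plate collar far",(775,180),None,.012),("plate collar robot",(None),(33,160),.012),
  ("endwall top robot",(55,230),(462,482),.042),("endwall top far",(125,318),(597,412),.042),
  ("fin top",(482,233),(392,212),.036),("knob top",(520,66),(204,131),.080),("screw",(673,62),(135,72),.064),("pointer",(574,186),None,.03)]:
    print(nm,a and plane("scene",sh(*a),z),b and plane("side",th(*b),z))
E
```

```text
footfar(robot side) [ 0.5141 -0.3768  0.042 ] [ 0.5073 -0.3741  0.042 ]
foot other [ 0.5682 -0.3725  0.042 ] [ 0.5639 -0.3759  0.042 ]
ant robot [ 0.5129 -0.2695  0.042 ] [ 0.5097 -0.2691  0.042 ]
ant other [ 0.5658 -0.2665  0.042 ] [ 0.565  -0.2694  0.042 ]
scr1 [ 0.5187 -0.3047  0.042 ]
scr2 [ 0.5571 -0.3079  0.042 ]
scr3 [ 0.5559 -0.279   0.042 ]
scr4 [ 0.5177 -0.2795  0.042 ]
[ 0.5208 -0.277   0.042 ]
[ 0.5197 -0.305   0.042 ]
[ 0.5577 -0.3044  0.042 ]
[ 0.5586 -0.2772  0.042 ]
anttip [ 0.5348 -0.2354  0.023 ] [ 0.537  -0.2369  0.023 ]
rim tl [ 0.4366 -0.4027  0.055 ]
rim bl [ 0.6183 -0.4169  0.055 ]
rim tr [ 0.4578 -0.1463  0.055 ]
rim br [ 0.6377 -0.1609  0.055 ]
rim [ 0.4535 -0.1456  0.055 ]
rim [ 0.6347 -0.16    0.055 ]
rim [ 0.6149 -0.4161  0.055 ]
rim [ 0.4357 -0.401   0.055 ]
batt [ 0.5414 -0.189   0.026 ]
platebed robot [ 0.509  -0.0062  0.012 ] [0.5048 0.0015 0.012 ]
plate bed far [ 0.6317 -0.012   0.012 ] [ 0.6344 -0.0157  0.012 ]
plate collar far [0.6644 0.4205 0.012 ] None
plate collar robot None [0.5284 0.4257 0.012 ]
endwall top robot [ 0.5334 -0.0012  0.042 ] [0.526  0.0035 0.042 ]
endwall top far [ 0.6152 -0.0032  0.042 ] [ 0.6105 -0.0011  0.042 ]
fin top [0.6424 0.2103 0.036 ] [0.644  0.2094 0.036 ]
knob top [0.5692 0.2896 0.08  ] [0.5743 0.2915 0.08  ]
screw [0.5922 0.3926 0.064 ] [0.5916 0.3957 0.064 ]
pointer [0.6279 0.2909 0.03  ] None
```

```bash
python3 - <<'E'
from h import *
np.set_printoptions(precision=4,suppress=True)
print("bottle base",plane("scene",(343,326),0),plane("side",(408,190),0), "top",tri(ray("scene",(347,235)),ray("side",(419,128))))
print("mug top",plane("scene",(248,303),.085),plane("side",(446,208),.085))
R=arm.current_tool_rot();p=arm.current_ee_pos();print(R)
c=arm.get_calibration("wrist")["cam_to_world"]
print("cam in tool",R.T@(c[:3,3]-p)); print(R.T@c[:3,:3])
# candidate view: tool y along world x or y
for yaw in (0,90,180,-90):
    a=np.radians(yaw); yv=np.array([np.cos(a),np.sin(a),0]); z=np.array([0,0,-1.]); R2=np.c_[np.cross(yv,z),yv,z]
    cam=R2@(R.T@(c[:3,3]-p)); print(yaw,"cam offset",cam,"camz",R2@R.T@c[:3,2])
    for q in ((.5385,-.322,.2),(.575,.07,.1),(.575,.29,.1),(.575,.29,.3),(.575,.15,.3)): 
        j=arm.solve_ik(np.array(q),R2); print(q,j if j is None else np.round(j,0))
E
```

```text
bottle base [ 0.8016 -0.0757  0.    ] [ 0.8081 -0.0684  0.    ] top (array([ 0.7932, -0.0728,  0.2032]), [np.float64(0.0002307430506939237), np.float64(0.0002307430506939085)])
mug top [ 0.7455 -0.2199  0.085 ] [ 0.7355 -0.2214  0.085 ]
[[-0.937   0.3493 -0.0004]
 [ 0.3493  0.937  -0.0008]
 [ 0.0001 -0.0009 -1.    ]]
cam in tool [ 0.0654 -0.0007 -0.1712]
[[-0.0006 -0.972  -0.235 ]
 [ 1.     -0.0002 -0.0016]
 [ 0.0015 -0.235   0.972 ]]
0 cam offset [-0.0007  0.0654  0.1712] camz [-0.0016 -0.235  -0.972 ]
(0.5385, -0.322, 0.2) [-36.  29.  78.  -0.  73. -36.]
(0.575, 0.07, 0.1) [ 1. 32. 91. -0. 57.  1.]
(0.575, 0.29, 0.1) [21. 37. 81. -0. 62. 21.]
(0.575, 0.29, 0.3) [21. 26. 67. -0. 87. 21.]
(0.575, 0.15, 0.3) [ 9. 22. 74. -0. 84.  9.]
90 cam offset [-0.0654 -0.0007  0.1712] camz [ 0.235  -0.0016 -0.972 ]
(0.5385, -0.322, 0.2) [ -36.   29.   78.   -0.   73. -126.]
(0.575, 0.07, 0.1) [  1.  32.  91.  -0.  57. -89.]
(0.575, 0.29, 0.1) [ 21.  37.  81.  -0.  62. -69.]
(0.575, 0.29, 0.3) [ 21.  26.  67.  -0.  87. -69.]
(0.575, 0.15, 0.3) [  9.  22.  74.  -0.  84. -81.]
180 cam offset [ 0.0007 -0.0654  0.1712] camz [ 0.0016  0.235  -0.972 ]
(0.5385, -0.322, 0.2) [-36.  29.  78.  -0.  73. 144.]
(0.575, 0.07, 0.1) None
(0.575, 0.29, 0.1) [  21.   37.   81.   -0.   62. -159.]
(0.575, 0.29, 0.3) [  21.   26.   67.   -0.   87. -159.]
(0.575, 0.15, 0.3) [   9.   22.   74.   -0.   84. -171.]
-90 cam offset [0.0654 0.0007 0.1712] camz [-0.235   0.0016 -0.972 ]
(0.5385, -0.322, 0.2) [-36.  29.  78.  -0.  73.  54.]
(0.575, 0.07, 0.1) [ 1. 32. 91. -0. 57. 91.]
(0.575, 0.29, 0.1) [ 21.  37.  81.  -0.  62. 111.]
(0.575, 0.29, 0.3) [ 21.  26.  67.  -0.  87. 111.]
(0.575, 0.15, 0.3) [ 9. 22. 74. -0. 84. 99.]
```

Holder view from above with the wrist camera first, then a view over the basket on the way to the grasp.

```bash
cat >> h.py <<'E'
def down(yaw):
    a=np.radians(yaw); y=np.array([np.cos(a),np.sin(a),0]); z=np.array([0,0,-1.]); return np.c_[np.cross(y,z),y,z]
E
python3 - <<'E'
from h import *
import pickle
d={}
for n,p in (("w1",(.575,.07,.30)),("w2",(.5385,-.36,.22))):
    arm.move_to(np.array(p),down(0)); 
    c=arm.get_calibration("wrist"); im=arm.snapshot("wrist")
    d[n]=c; cv2.imwrite(f"pics/{n}.png",im[:,:,::-1]); print(arm.current_t(),c["cam_to_world"][:3,3])
    cv2.imwrite(f"pics/{n}c.png",cv2.resize(im[:230,150:490,::-1],None,fx=2.3,fy=2.3,interpolation=cv2.INTER_CUBIC))
pickle.dump(d,open("w.pkl","wb"))
E
```

```text
2.4583 [0.5748636  0.13578376 0.47105353]
4.125 [ 0.53901603 -0.2939813   0.39148797]
```

View pics/w1c.png

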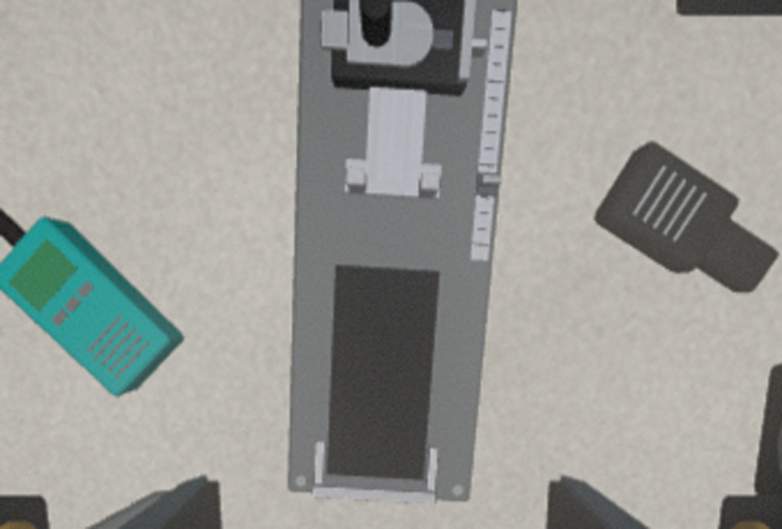

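View pics/w2c.png

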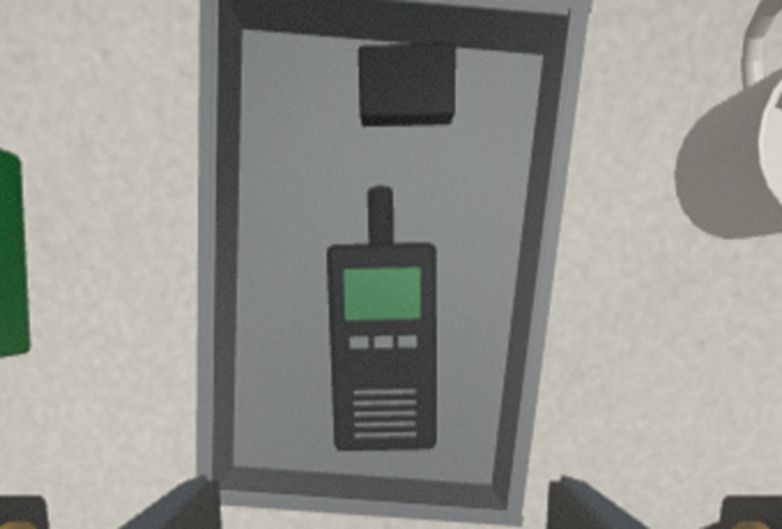

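The holder view shows the bed pad at crop (336,266)–(328,474), the fin at about (487,180) and the pointer at about (482,44). The basket view shows the radio's top face at crop (328,246), (436,243), (436,447), (335,449).

```bash
python3 - <<'E'
import cv2
a=cv2.imread("pics/w1.png")
cv2.imwrite("pics/w1d.png",cv2.resize(a[0:120,280:380],None,fx=5,fy=5,interpolation=cv2.INTER_CUBIC))
E
python3 - <<'E'
from h import *
import pickle
np.set_printoptions(precision=4,suppress=True)
d=pickle.load(open("w.pkl","rb"))
f=lambda n,u,v,z:plane("wrist",crop((u,v),2.3,150,0),z,d[n])
P=[f("w2",*q,.042) for q in ((335,449),(436,447),(436,243),(328,246))]
print(np.array(P)); print("centre",np.mean(P,0)); v=(P[2]+P[3]-P[0]-P[1])/2; print("len",np.linalg.norm(v),"ang from +y",np.degrees(np.arctan2(-v[0],v[1])))
print("tip",f("w2",380,187,.023))
Q=[f("w1",*q,.0125) for q in ((328,474),(425,478),(439,271),(336,266))]
print("pad",np.array(Q)); v=(Q[2]+Q[3]-Q[0]-Q[1])/2;print("ang",np.degrees(np.arctan2(-v[0],v[1])))
L=[f("w1",*q,.012) for q in ((290,490),(469,499),(302,50),(516,10))]
print("plate",np.array(L)); 
for a,b in ((0,2),(1,3)): v=L[b]-L[a]; print(np.degrees(np.arctan2(-v[0],v[1])))
E
```

```text
[[ 0.5118 -0.378   0.042 ]
 [ 0.5684 -0.3768  0.042 ]
 [ 0.5663 -0.2677  0.042 ]
 [ 0.5101 -0.2692  0.042 ]]
centre [ 0.5392 -0.3229  0.042 ]
len 0.10890424515487922 ang from +y 1.0336321032634666
tip [ 0.5371 -0.2376  0.023 ]
pad [[0.5334 0.0065 0.0125]
 [0.6055 0.0035 0.0125]
 [0.6128 0.1519 0.0125]
 [0.5418 0.1552 0.0125]]
ang -3.02835317041346
plate [[ 0.5046 -0.0061  0.012 ]
 [ 0.6388 -0.013   0.012 ]
 [ 0.5223  0.2881  0.012 ]
 [ 0.6581  0.3107  0.012 ]]
-3.4246747959326895
-3.402494771726834
```

View pics/w1d.png

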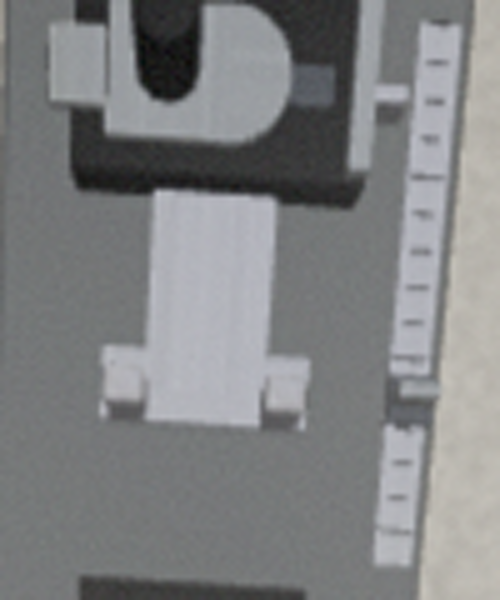

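```bash
cat >> h.py <<'E'
HO=np.array([.5785,.1398,0.]); HY=-3.4; _a=np.radians(HY)
HR=np.array([[np.cos(_a),-np.sin(_a),0],[np.sin(_a),np.cos(_a),0],[0,0,1]])
def h2w(p): return HO+HR@np.array(p)
def w2h(p): return HR.T@(np.array(p)-HO)
E
python3 - <<'E'
from h import *
import pickle
np.set_printoptions(precision=4,suppress=True)
d=pickle.load(open("w.pkl","rb"))
g=lambda u,v,z:w2h(plane("wrist",crop((u,v),5,280,0),z,d["w1"]))
print("fin",g(419,388,.036),w2h((.6424,.2103,.036)),w2h((.644,.2094,.036)),"ptr",g(393,93,.03),g(393,93,.025),"forkface",g(205,425,.02))
print("knob",w2h((.5692,.2896,.08)),w2h((.5743,.2915,.08)))
c=np.array([.5388,-.3222]); Ro=down(1.2)
arm.grip(.085)
arm.move_to(np.r_[c,.11],Ro)
arm.move_l(np.r_[c,.010],feed=.15)
print(arm.current_force(),arm.current_ee_pos())
arm.grip(.04); print("w",arm.current_width(),arm.current_force())
arm.move_l(np.r_[c,.16],feed=.2)
print(arm.current_t(),arm.current_width(),arm.current_force())
arm.move_to(h2w((0,-.070,.16)),down(HY))
print(arm.current_t(),arm.current_width(),arm.current_force(),w2h(arm.current_ee_pos()))
for n in ("scene","side","wrist"):
    im=arm.snapshot(n); cv2.imwrite(f"pics/{n}1.png",im[:,:,::-1])
E
```

```text
fin [0.0602 0.0716 0.036 ] [0.0596 0.0742 0.036 ] [0.0613 0.0734 0.036 ] ptr [0.046  0.1495 0.03  ] [0.0466 0.1512 0.025 ] forkface [-0.0013  0.06    0.02  ]
knob [-0.0182  0.149   0.08  ] [-0.0132  0.1512  0.08  ]
[-0.2553 -0.7692  0.8697] [ 0.5395 -0.3229  0.0112]
w 0.05795425728736571 [-1.5392  0.8941  6.7596]
7.2417 0.057932809219443326 [-0.0853  0.8132 -3.0576]
8.7 0.057865197241582435 [-0.8337  0.0392 -3.9011] [ 0.0003 -0.0709  0.1599]
```

View pics/scene1.png

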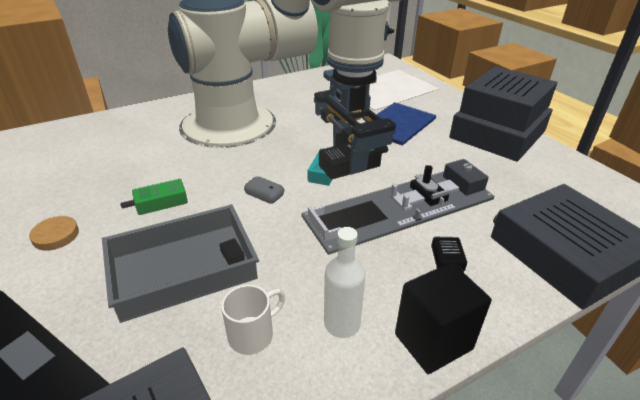

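View pics/side1.png

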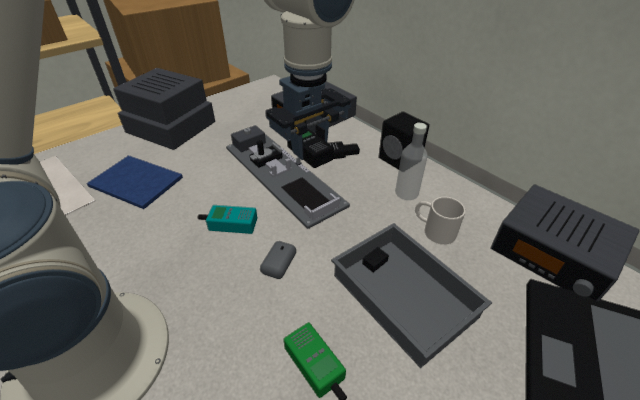

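View pics/wrist1.png

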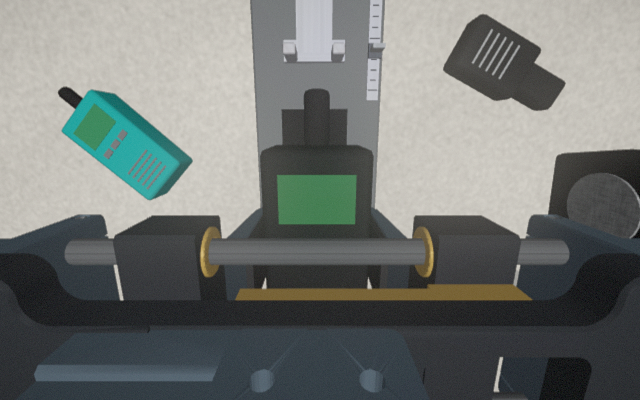

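The radio hangs straight between the fingers, with its antenna tip at wrist (316,90) pointing towards the fork. Next I check its offset, lower it and let go.

```bash
python3 - <<'E'
from h import *
np.set_printoptions(precision=4,suppress=True)
tip=w2h(plane("wrist",(316.5,90.5),.172)); print("tip",tip)
arm.move_l(h2w((0,-.070,.045)),feed=.15)
arm.move_l(h2w((0,-.070,.0195)),feed=.05)
print(arm.current_ee_pos(),arm.current_force())
arm.grip(.075); arm.sleep(.1)
arm.move_l(h2w((0,-.070,.12)),feed=.2)
c=arm.get_calibration("wrist"); im=arm.snapshot("wrist"); cv2.imwrite("pics/wrist2.png",im[:,:,::-1])
import pickle; pickle.dump(c,open("w3.pkl","wb"))
im=arm.snapshot("scene");cv2.imwrite("pics/scene2.png",cv2.resize(im[130:260,280:500,::-1],None,fx=3.6,fy=3.6,interpolation=cv2.INTER_CUBIC))
print(arm.current_t())
E
```

```text
tip [0.0005 0.0136 0.172 ]
[0.5742 0.0699 0.0192] [-0.3873 -0.0692 -2.6404]
11.75
```

View pics/wrist2.png

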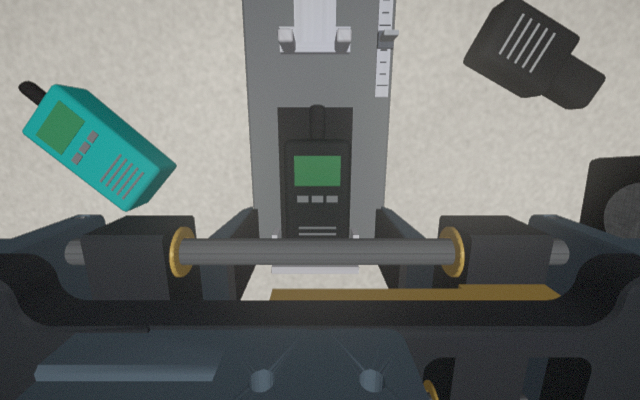

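View pics/scene2.png

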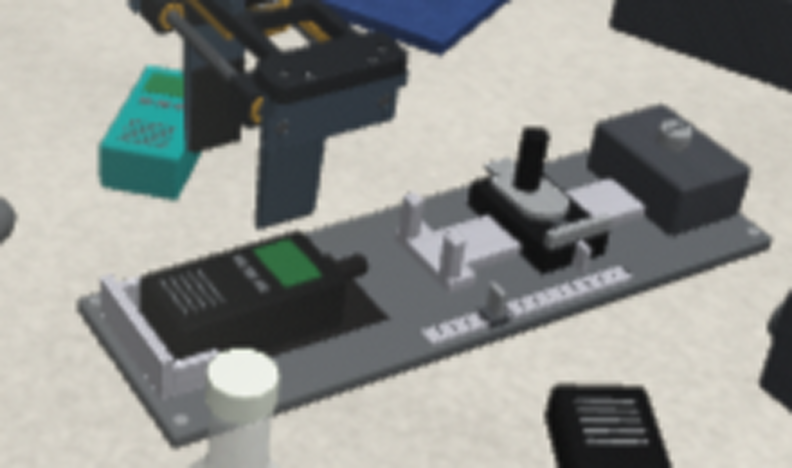

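```bash
python3 - <<'E'
from h import *
import pickle
np.set_printoptions(precision=4,suppress=True)
c=pickle.load(open("w3.pkl","rb"))
for nm,u,z in (("tip",(317,105.5),.031),("topL",(286.5,140),.05),("topR",(350,139.5),.05),("scrTL",(294,156),.05),("scrTR",(341,156),.05),("scrBL",(294,187),.05),("scrBR",(341,186.5),.05),("fin",(390,33),.036),("forkL",(280,51),.013),("forkR",(351,51),.013),("endwall top",(316,270),.042)):
    print(nm,w2h(plane("wrist",u,z,c)))
E
```

```text
tip [-0.0001  0.0143  0.031 ]
topL [-0.0259 -0.015   0.05  ]
topR [ 0.0278 -0.0146  0.05  ]
scrTL [-0.0198 -0.0284  0.05  ]
scrTR [ 0.0205 -0.0285  0.05  ]
scrBL [-0.0204 -0.0556  0.05  ]
scrBR [ 0.021  -0.0552  0.05  ]
fin [0.06   0.0708 0.036 ]
forkL [-0.0337  0.063   0.013 ]
forkR [0.0309 0.0629 0.013 ]
endwall top [-0.0011 -0.1405  0.042 ]
```

The radio sits flat at holder (0.000,-0.071), aligned. Next the knob: jaws along holder y, with the wrist camera on the +x side so it sees pointer and fin.

```bash
python3 - <<'E'
from h import *
import pickle
np.set_printoptions(precision=4,suppress=True)
Ro=down(HY-90)
arm.grip(.055)
arm.move_to(h2w((-.0155,.150,.14)),Ro)
arm.move_l(h2w((-.0155,.150,.046)),feed=.12)
print(arm.current_force(),w2h(arm.current_ee_pos()))
arm.grip(.008); print(arm.current_width(),arm.current_force(),w2h(arm.current_ee_pos()))
c=arm.get_calibration("wrist"); im=arm.snapshot("wrist"); cv2.imwrite("pics/wrist3.png",im[:,:,::-1])
pickle.dump(c,open("w4.pkl","wb"))
im=arm.snapshot("scene");cv2.imwrite("pics/scene3.png",cv2.resize(im[130:260,280:500,::-1],None,fx=3.6,fy=3.6,interpolation=cv2.INTER_CUBIC))
print(arm.current_t())
E
```

```text
[ 0.4741 -1.1628  0.2841] [-0.015   0.1502  0.0467]
0.017364264450526964 [-0.3801 -4.3587  1.7806] [-0.0155  0.1497  0.046 ]
15.7083
```

View pics/wrist3.png

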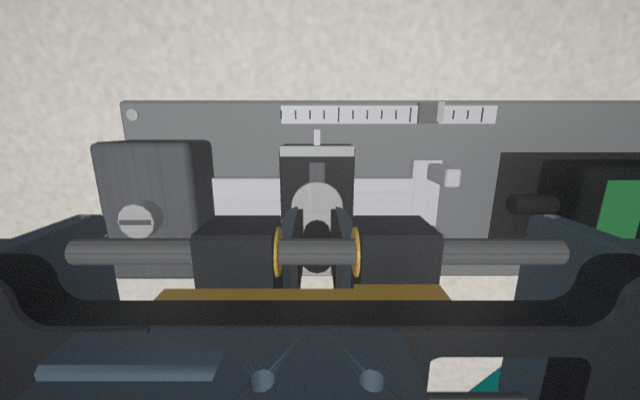

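View pics/scene3.png

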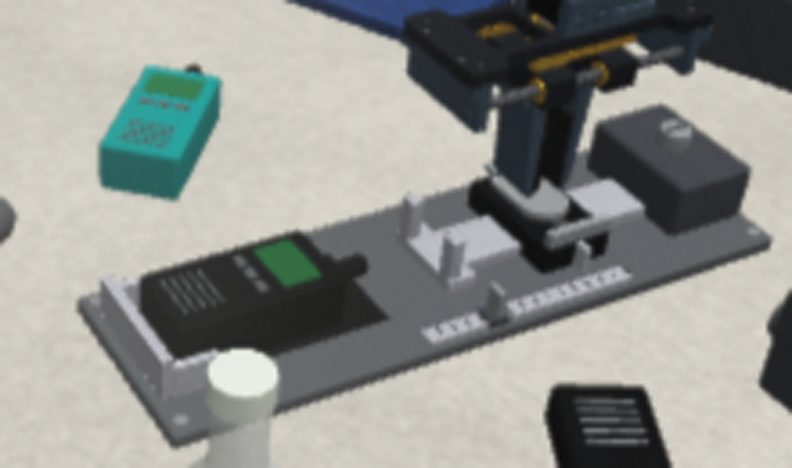

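The fingers have the knob at wrist (317,232). The pointer is at column 317, and the fin top at about (441,113). I'll push to just short of the mark and look again.

```bash
python3 - <<'E'
from h import *
import pickle
np.set_printoptions(precision=4,suppress=True)
c=pickle.load(open("w4.pkl","rb"))
print("fin",w2h(plane("wrist",(441.5,113),.036,c)),"ptr",w2h(plane("wrist",(317.2,137),.03,c)))
Ro=down(HY-90)
arm.move_l(h2w((-.0155,.0765,.046)),Ro,feed=.05)
print(arm.current_width(),arm.current_force(),w2h(arm.current_ee_pos()))
c=arm.get_calibration("wrist"); im=arm.snapshot("wrist"); cv2.imwrite("pics/wrist4.png",im[:,:,::-1])
cv2.imwrite("pics/wrist4c.png",cv2.resize(im[90:200,230:430,::-1],None,fx=4,fy=4,interpolation=cv2.INTER_CUBIC))
pickle.dump(c,open("w5.pkl","wb"))
im=arm.snapshot("scene");cv2.imwrite("pics/scene4.png",cv2.resize(im[130:260,280:500,::-1],None,fx=3.6,fy=3.6,interpolation=cv2.INTER_CUBIC))
print(arm.current_t())
E
```

```text
fin [0.0596 0.0706 0.036 ] ptr [0.0447 0.1482 0.03  ]
0.017363319870959792 [-1.0885  2.5298  3.0088] [-0.0155  0.0767  0.046 ]
17.425
```

View pics/wrist4c.png

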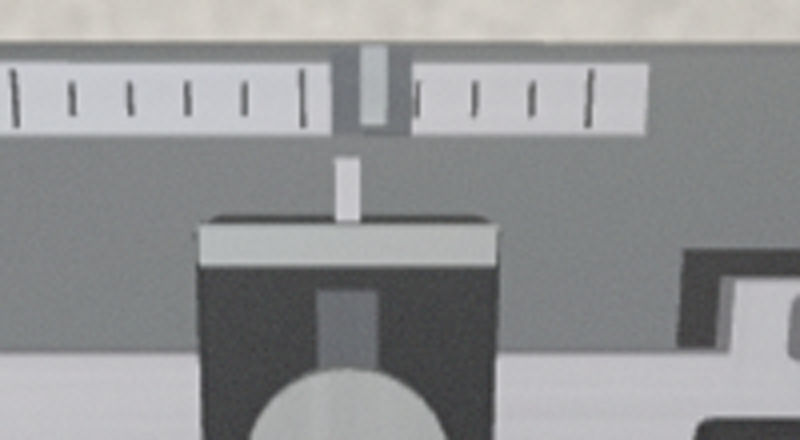

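View pics/scene4.png

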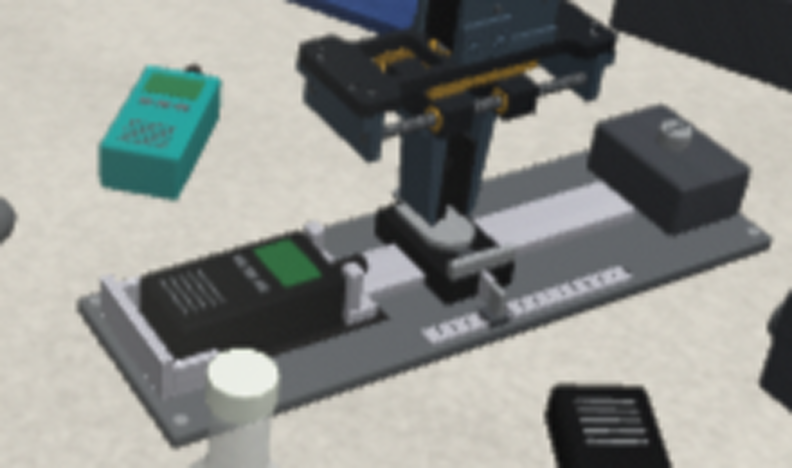

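The pointer (crop column 347) is still about 4.4 mm short of the fin (374). I'll push the rest, dwell and check.

```bash
python3 - <<'E'
from h import *
np.set_printoptions(precision=4,suppress=True)
Ro=down(HY-90)
arm.move_l(h2w((-.0155,.0720,.046)),Ro,feed=.03)
arm.sleep(.5)
print(arm.current_width(),arm.current_force(),w2h(arm.current_ee_pos()))
im=arm.snapshot("wrist")
cv2.imwrite("pics/wrist5c.png",cv2.resize(im[90:200,230:430,::-1],None,fx=4,fy=4,interpolation=cv2.INTER_CUBIC))
print(arm.current_t())
E
```

```text
0.01707866756046995 [-0.3766  4.1282  4.7797] [-0.0154  0.0721  0.046 ]
18.275
```

View pics/wrist5c.png

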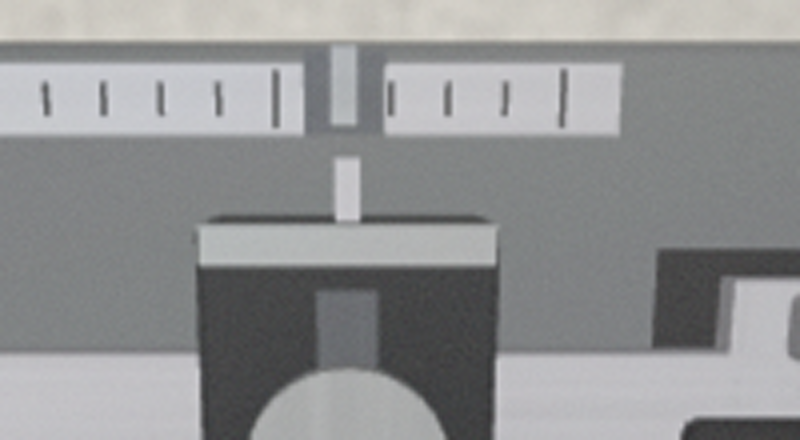

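The pointer (347) and fin (343) agree within 1 mm with the lever open. Next I slide the lever closed along +x, watching the force for the stop.

```bash
python3 - <<'E'
from h import *
np.set_printoptions(precision=4,suppress=True)
Ro=down(HY-90)
arm.move_l(h2w((-.003,.0724,.046)),Ro,feed=.04)
print(arm.current_width(),HR.T@arm.current_force(),w2h(arm.current_ee_pos()))
x=.011
while 1:
    arm.move_l(h2w((x,.0724,.046)),Ro,feed=.04); arm.sleep(.1)
    f=HR.T@arm.current_force(); print(x,f,w2h(arm.current_ee_pos()))
    if f[0]<-9 or x>=.024: break
    x+=.0015
print(arm.current_width(),arm.current_t())
im=arm.snapshot("wrist"); cv2.imwrite("pics/wrist6.png",im[:,:,::-1])
cv2.imwrite("pics/wrist6c.png",cv2.resize(im[90:250,230:430,::-1],None,fx=3.7,fy=3.7,interpolation=cv2.INTER_CUBIC))
im=arm.snapshot("scene");cv2.imwrite("pics/scene6.png",cv2.resize(im[130:260,280:500,::-1],None,fx=3.6,fy=3.6,interpolation=cv2.INTER_CUBIC))
E
```

```text
0.0169909067235051 [1.0407 2.5325 2.7427] [-0.0026  0.0724  0.046 ]
0.011 [2.3907 3.0983 3.0945] [0.0113 0.0724 0.046 ]
0.012499999999999999 [-1.028   2.6301  5.446 ] [0.0122 0.0724 0.046 ]
0.013999999999999999 [-1.617   4.1851  6.1546] [0.0136 0.0724 0.046 ]
0.015499999999999998 [-0.9968  4.2189  6.3818] [0.015  0.0724 0.046 ]
0.016999999999999998 [-1.9521  3.0316  6.4953] [0.0166 0.0724 0.046 ]
0.0185 [-7.7457  2.7917 10.2186] [0.0169 0.0722 0.0459]
0.02 [-14.4987   3.5058  14.8431] [0.0171 0.0722 0.0457]
0.017410371019360396 21.4417
```

View pics/wrist6c.png

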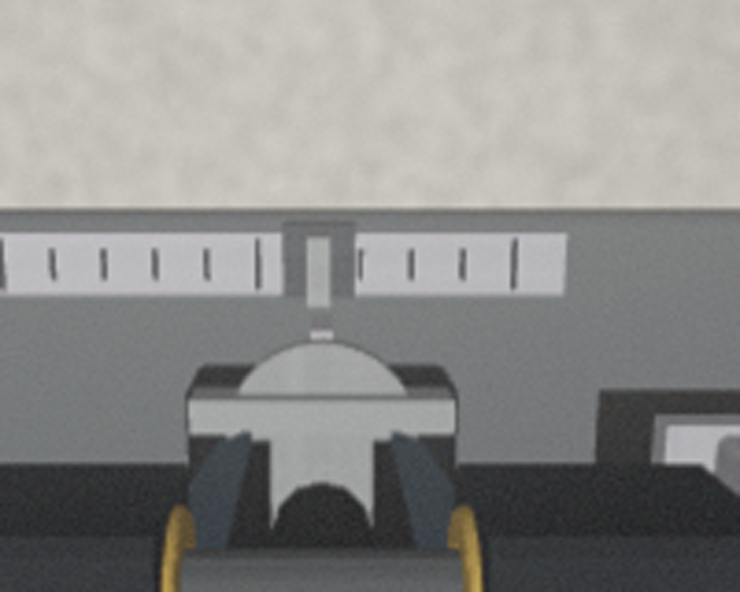

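View pics/scene6.png

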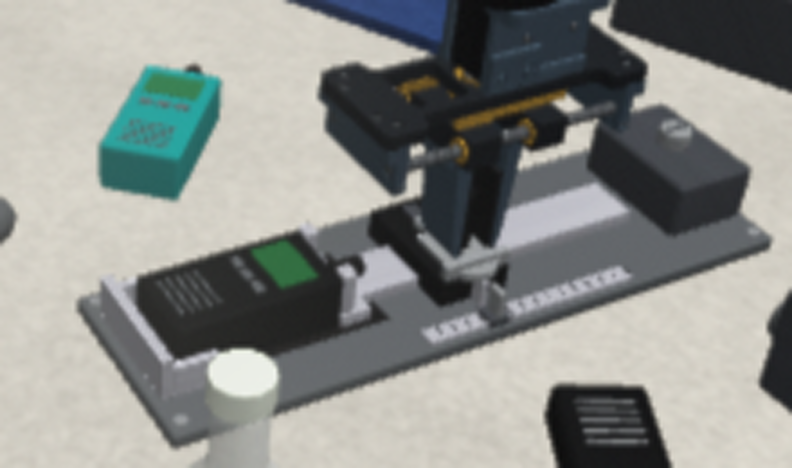

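The lever hit its stop at x≈+0.017 (force rises there), and the pointer (321) is still on the fin (318). I'll ease the push a little and take a last look.

```bash
python3 - <<'E'
from h import *
np.set_printoptions(precision=4,suppress=True)
arm.move_l(h2w((.0185,.0724,.046)),down(HY-90),feed=.02); arm.sleep(.4)
print(arm.current_width(),HR.T@arm.current_force(),w2h(arm.current_ee_pos()),arm.current_t())
im=arm.snapshot("wrist")
cv2.imwrite("pics/wrist7c.png",cv2.resize(im[90:250,230:430,::-1],None,fx=3.7,fy=3.7,interpolation=cv2.INTER_CUBIC))
im=arm.snapshot("side");cv2.imwrite("pics/side7.png",cv2.resize(im[100:230,220:380,::-1],None,fx=4.5,fy=4.5,interpolation=cv2.INTER_CUBIC))
E
```

```text
0.017545862947280364 [-7.5675  3.6542 10.4649] [0.0169 0.0724 0.0459] 22.1917
```

View pics/side7.png

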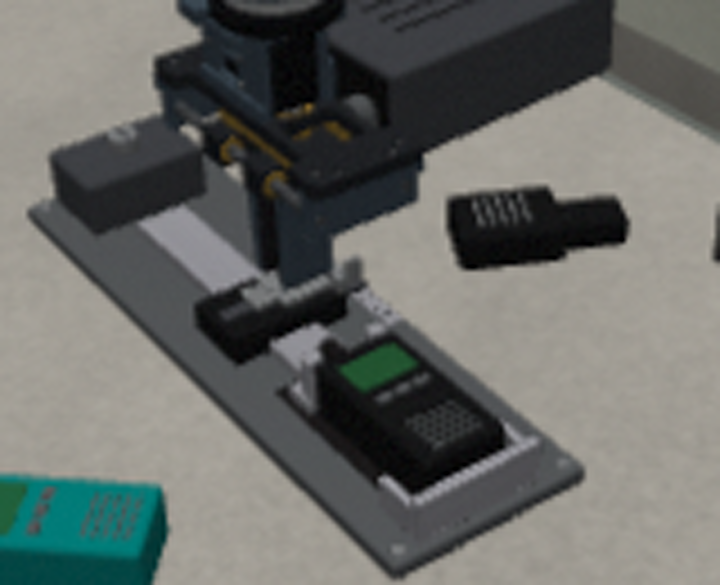

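View pics/wrist7c.png

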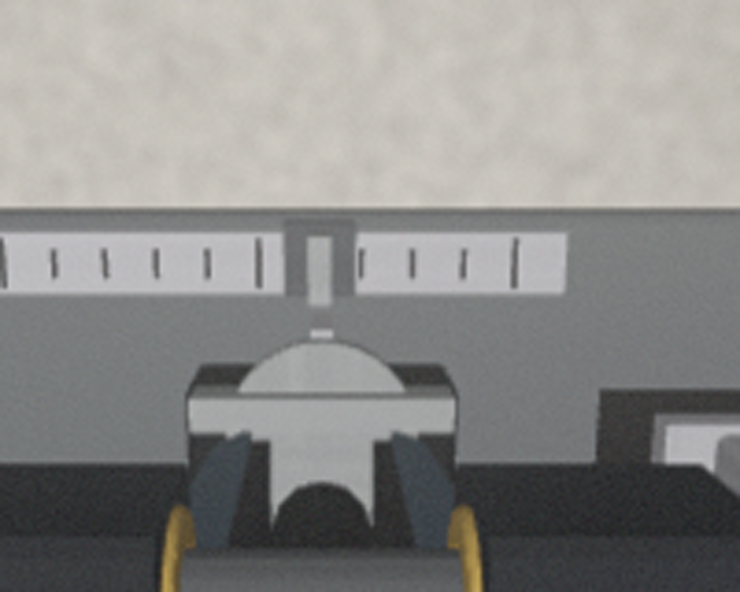

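The side view shows the radio flat between the corner walls (crop 410,400), with its antenna in the fork. The wrist view shows the pointer (321) on the fin (319) and the lever closed, so I'm handing in.

```bash
python3 -c "
from rig import arm
print(arm.sign_off(),arm.current_t())"
```

```text
the job is handed in; nothing more can be done
the job is handed in; nothing more can be done
```

The radio is in the bed, the leg is on the mark with the lever closed, and the fingers are still gripping the knob. I handed the job in at about 22 s of the 51 s allowed; hand-in gave no verdict.

**What I did:** I lifted the black radio out of the basket, laid it screen up in the bed at about holder (0, -71 mm) and let it go. I then gripped the knob, pushed the leg out about 78 mm to the fin, and held it there with the lever open. With the leg on the mark, I slid the lever to its stop.

**Last checks:**
- **Pointer and fin:** they agree within about 1 mm in the last wrist picture.
- **Lever:** the knob is at x = +17 mm after about 32 mm of sliding. The push force rises sharply there, so it is at the stop.
- **Grip:** the fingers are 17.5 mm apart on the knob, with about 7.6 N pushing against the stop.
- **Radio:** it looks flat between the corner walls, with its antenna in the fork. The fork may have nudged it towards the end wall by up to about 2 mm. I did not re-measure its position after that.
- **Other objects:** nothing went near them. The fin, microphone, bottle, mug, mouse and battery looked unmoved wherever they were in view, but I did not measure them again.

My position estimates of the fin along the holder differed by up to 3.6 mm between views, so I set the leg from the close-up wrist pictures instead.

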